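# Bring the ringed section under the needle and hold the magnifier over it in focus

## Task

Slide the specimen carrier across the lit base, keeping it down on the base, until the red ring inked on the section is centred right under the needle tip, and let go of it. Then pick up the hand magnifier and hold it level, its lens centred over the ring and at the focal height marked by the white line round the orange collar on the pole; finish while still holding it there in the air. Keep clear of the needle, do not shift the collar, and leave the jar, the bottle and the slide box where they are.

Things in the scene. Friction and masses are not known exactly. Their poses are not given: they have to be found in the camera images.
- stand: Ivory light base, 280 mm (x) by 240 mm (y) by 28 mm high, fixed to the bench, with a dark level top, a round bright window and, on its far side, a steel pole 16 mm thick that tops out 232 mm above the bench. Origin: centre of the underside, on the bench; x points from the robot's side to the pole, which stands at x = +120 mm, y = 0; z up.
- needle: Fixed fragile dissecting needle (2.4 mm thick) in its black holder, clamped to the pole. It slopes down from the pole towards the robot's side at 26 degrees, in the stand's x-z plane. Origin: the needle's point. Axes as the stand's: x towards the pole (100 mm away), z up. The clamp tops out 59 mm above the point and is 30 mm wide; a knob sticks out to 29 mm on its -y side.
- needle_tip (a point): The needle's point: 42 mm above the bench, 14 mm above the base's top, 8 mm above the slide's face. Same axes as the stand.
- focus_line (a point): Centre of the white line round the middle of the orange collar (32 mm across, 14 mm high) on the pole's axis. Its height is the focal height at which the lens is to be held (85 to 120 mm above the slide's face). The collar is clamped to the pole by friction and stays put unless pushed hard. z up.
- carrier: Specimen carrier: a grey metal plate, 110 mm (x) by 60 mm (y) by 6 mm, about 0.22 kg, lying loose on the base's top, with a glass slide set in its top face and a black finger grip at the robot's end. It slides with ordinary friction. Origin: centre of the plate's underside, 41 mm ahead of the grip; x from the grip towards the section, z up.
- carrier_grip (a point): Centre of the carrier's black finger grip, an upright block 24 mm long (x), 14 mm wide (y) and 24 mm high on the carrier's plate; its top is 58 mm above the bench, this point 46 mm. Axes are the carrier's: x along the plate from the grip towards the section, z up. The plate reaches from 14 mm behind this point to 96 mm ahead of it.
- ring (a point): Centre of the red ink ring (18 mm across) drawn on the purple stained section on the slide, flush with the carrier's face, 34.6 mm above the bench. It lies on the carrier's centre line, 49 to 73 mm ahead (+x) of the carrier's grip, differently each time, and does not move on the carrier. Axes as the carrier's.
- loupe: Battery hand magnifier, about 0.14 kg, lying flat on the bench: black handle and round lens. Origin: on its underside, 11 mm below the grip point; x from the handle to the lens, z up.
- loupe_grip (a point): Grip point of the hand magnifier, at mid height and mid width of its handle, close to the centre of mass; 11 mm above the bench at the start. The black handle is a straight flat-sided bar, 110 mm long (x), 24 mm wide (y), 22 mm high, reaching from 70 mm behind this point to 40 mm ahead. x points from the handle to the lens; z up, square to the lens.
- lens (a point): Centre of the magnifier's round lens, 90 mm ahead (+x) of the grip point and at the same height as it in the magnifier. Dark rim 72 mm across, 12 mm thick (its underside 6 mm below this point). z is the lens's axis, up.
- specimen_jar: White specimen jar with a red cap, 60 mm across, 75 mm high, loose. Origin: centre of its underside. To be left alone.
- ink_bottle: Amber ink bottle with a black cap, 40 mm across, 85 mm high, loose. Origin: centre of its underside. To be left alone.
- slide_box: Closed blue slide box, 98 by 83 by 30 mm, loose. Origin: centre of its underside. To be left alone.
Things that resemble listed ones, but are neither listed nor needed, are in the scene too. What is shaped like the carrier but yellow is not meant.

How it is judged:
By the outcome, as a careful person would: the job done as asked, in the order asked, and still so for the second after the job is handed in, while the arm keeps its last pose, push and grip.
It also fails if it takes over 64 s, if anything falls off the work surface, if the arm or the gripper's body presses on something with over 40 N, if the wrist force passes 120 N, or if a joint passes its speed limit or range.

## Robot

A 6-joint arm with a two-finger parallel gripper is mounted at the origin on the work surface. World frame = base frame: x ahead of the robot, y to its left, z up, the work surface at z = 0. Lengths are in m, angles in rad, forces in N, time in s.
With the tool pointing down it reaches from about 0.225 to 0.875 m from the base axis. Payload 3.4 kg.
Tool frame: the origin (TCP) lies midway between the tips of the shut fingers; the grasp point (between the pads) lies 19 mm behind it; x points along the fingers, z is the direction in which the jaws open and shut, and the axes are right-handed (so a half turn about x gives the same grasp; the last joint's range is limited). The gripper opens to 85 mm and grips with 20 to 120 N. Pads are 22 mm wide; open, the fingers measure 114 mm over their backs; the gripper's body (76 mm by 85 mm) begins 54 mm behind the grasp point. The pads swing forward as they close: fully open they stand 13 mm farther back than shut.
Start: joints at [1.008, 0.276, 1.505, -0, 1.361, -0.121], TCP at [0.246, 0.52, 0.231] pointing down, gripper open.
Joint ranges: [-2.89, 2.89], [-0.75, 2.08], [0.22, 2.7], [-1.18, 4.32], [0.11, 2.71], [-2.7, 2.7]. Speed limits (rad/s): [2.57, 2.57, 3.14, 3.14, 3.14, 3.14].

## Interface

Orientations are given as a unit quaternion [w, x, y, z].
In Python, from rig import manip, eyes gives the robot as it stands. The module is installed in compiled form; this text tells all that it offers.
- The arm moves only by the shell command python3 -m crank 'ROWS' [FORCE]. ROWS is JSON, a list of rows, each a list of 7 numbers: the shift along the tool's x, y, z in cm, then the turn, a rotation vector about the tool's x, y, z in degrees, then the finger opening in cm, from 0 to 8.54. A call has 1 to 5 rows; each row is the pose to reach, as a shift and turn from the pose commanded when the call began, along the tool's axes at that moment; what a row does not reach only later rows make up. A row lasts 1/8 s, in which the tool goes at most 62.5 mm and 10.7 degrees, less where a joint would pass 70% of its speed; a pose out of reach is approached as far as the arm can. A call with a gripper value outside its range is refused whole. The fingers move at their own pace and stop on an object; FORCE is the grip in N (left out, the last holds). Time passes only in rows, so rows that repeat a pose let the fingers close. It gives the time, the measured TCP pose, the force and the opening at its end, in the units of the state.
- manip.get_state(): the state, without advancing time (a new reading comes with each control period).
- eyes.get_image(name): name is "side" or "top"; returns a dict with "color" (480x640x3 uint8, blue, green, red), "z_map" (480x640 float32, m along the optical axis (not along the pixel's ray), 0 where there is no reading), "vertical_fov" (degrees; the focal length in pixels is half the picture's height over the tangent of half this angle, whatever the lens; pixels are square), "cx", "cy" (the principal point, pixels), "eye" and "attitude" of the camera in the world. Camera axes: x right, y up, looking along -z (the intrinsics and any distortion apply to the point x, -y, -z); pixel columns grow to the right and rows downward; lengths in m; the calibration is good to about 2 mm. A picture is of the moment at which its call begins.
- manip.sign_off(): hands the job in, once; it reports no verdict.
The state is a dict: "clock": time; "qpos": joint angles; "qd": joint speeds; "effort": joint torques, N m; "position": TCP position; "ee_rot": TCP orientation; "contact_force": force on the tool from outside, world axes, zero at the start; "moment": the same for the moment, N m; "width": finger opening in m.
Only numpy, scipy, OpenCV 4.12 (cv2) and the standard library are available. Lean on these libraries where they do the work, as an engineer would, in place of code of your own. Each camera call takes 0.05 s, during which the arm holds its last target.

## Working session

There is one attempt and no reset: what is moved stays moved. The work goes in short steps, Python scripts to look and compute and a shell command to move; the robot and the scene stay as the last step left them, time stands still between calls to the robot, and variables do not carry over. Pictures are saved under pics/ and viewed, and the job is handed in when it is done.

```bash
mkdir -p pics; ls; cat > look.py <<'E'
import sys,cv2,numpy as np
from rig import manip,eyes
tag=sys.argv[1]
for n in sys.argv[2:]:
    d=eyes.get_image(n); cv2.imwrite(f'pics/{n}_{tag}.png',d['color']); np.savez(f'pics/{n}_{tag}.npz',**d)
    print(n,{k:(v.shape if k in('color','z_map') else v) for k,v in d.items()})
print(manip.get_state())
E
python3 look.py 0 side top
```

```text
pics
side {'color': (480, 640, 3), 'z_map': (480, 640), 'vertical_fov': 46.332946008253444, 'cx': 313.62013087611155, 'cy': 247.55492574434538, 'eye': array([-0.05679445, -0.73628584,  1.0800785 ]), 'attitude': array([ 0.87517318,  0.36813751, -0.12390543, -0.28843391])}
top {'color': (480, 640, 3), 'z_map': (480, 640), 'vertical_fov': 51.234585207574945, 'cx': 321.0667305422357, 'cy': 238.64904296883694, 'eye': array([0.41435798, 0.03659301, 1.22989001]), 'attitude': array([ 0.71613673,  0.03264716, -0.03799712, -0.69615987])}
{'clock': 0.1, 'qpos': array([ 1.00798931e+00,  2.76547423e-01,  1.50599766e+00,  8.27710081e-06,
        1.36069524e+00, -1.20966106e-01]), 'qd': array([-0.00117236, -0.00199559, -0.00242779,  0.00146217,  0.00073442,
       -0.0011495 ]), 'effort': array([ 2.88052877e-03, -4.17698479e+01, -2.46405530e+01, -1.79201024e-04,
        5.76845807e-03, -1.88071681e-05]), 'position': array([0.24560862, 0.51939398, 0.23052081]), 'ee_rot': array([ 0.5968847 , -0.37853093,  0.59793951,  0.37803615]), 'contact_force': array([-0.21486064,  0.55358927, -0.53513405]), 'moment': array([ 0.02078471,  0.00600657, -0.05087578]), 'width': 0.08519800666721146}
```

View pics/top_0.png

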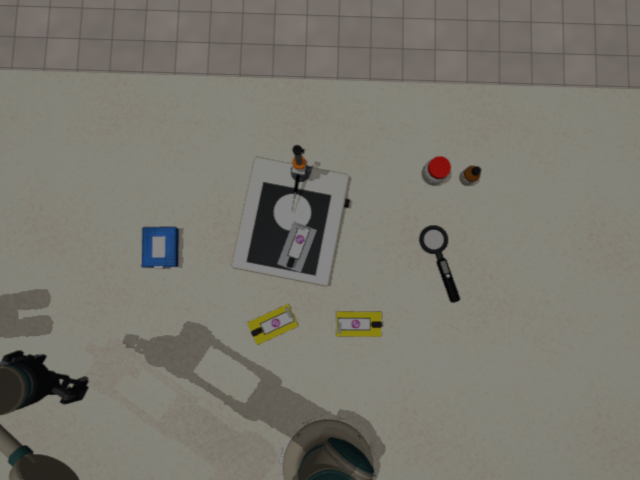

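View pics/side_0.png

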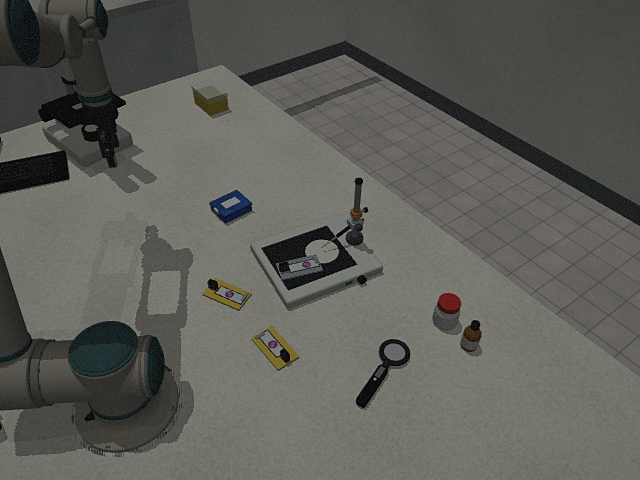

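The pictures show three carrier-like things. In the top view they are the grey one at (297,246), which is the one wanted, and two yellow decoys at (273,323) and (359,323). The only loupe is at (440,262), the jar is at (438,169), the bottle at (472,174) and the slide box at (160,247). I'll check with crops.

```bash
cat > h.py <<'E'
import cv2,numpy as np
from scipy.spatial.transform import Rotation as R
def load(f): return dict(np.load(f))
def cam(d):
    f=240/np.tan(np.radians(float(d['vertical_fov']))/2); q=d['attitude']
    return f,float(d['cx']),float(d['cy']),d['eye'],R.from_quat([q[1],q[2],q[3],q[0]]).as_matrix()
def ray(d,u,v):
    f,cx,cy,e,M=cam(d); return e,M@np.array([(u-cx)/f,-(v-cy)/f,-1.])
def at_z(d,u,v,z):
    e,r=ray(d,u,v); return e+r*(z-e[2])/r[2]
def at_depth(d,u,v):
    e,r=ray(d,u,v); return e+r*float(d['z_map'][int(round(v)),int(round(u))])
def proj(d,P):
    f,cx,cy,e,M=cam(d); p=M.T@(np.asarray(P)-e); return np.array([cx+f*p[0]/-p[2],cy-f*p[1]/-p[2]])
def crop(d,u0,v0,u1,v1,s,name):
    cv2.imwrite(name,cv2.resize(d['color'][v0:v1,u0:u1],None,fx=s,fy=s,interpolation=cv2.INTER_CUBIC))
def cloud(d):
    f,cx,cy,e,M=cam(d); v,u=np.mgrid[:480,:640]; z=d['z_map']
    return e+(np.stack([(u-cx)/f,-(v-cy)/f,-np.ones_like(z)],-1)*z[...,None])@M.T
E
python3 - <<'E'
from h import *
t=load('pics/top_0.npz'); s=load('pics/side_0.npz')
crop(t,225,140,365,295,5,'pics/c1.png'); crop(s,240,170,390,310,5,'pics/c2.png'); crop(t,410,215,470,310,6,'pics/c3.png')
for n,u,v in[('bench',220,300),('bench',520,300),('bench',100,150),('bench',560,120),('basetop',322,210),('basetop',265,200)]: print(n,at_depth(t,u,v).round(4))
for n,u,v in[('bench',330,330),('bench',470,400),('base',350,275)]: print('side',n,at_depth(s,u,v).round(4))
E
```

```text
bench [ 0.3806  0.2711 -0.0015]
bench [ 0.4009 -0.4635 -0.0036]
bench [0.7447 0.5882 0.0008]
bench [ 8.580e-01 -5.693e-01  3.000e-04]
basetop [0.6051 0.0288 0.0268]
basetop [0.6255 0.168  0.0273]
side bench [ 4.699e-01 -1.009e-01  4.000e-04]
side bench [ 0.5969 -0.4294  0.0022]
side base [ 0.6035 -0.0106  0.0304]
```

View pics/c1.png

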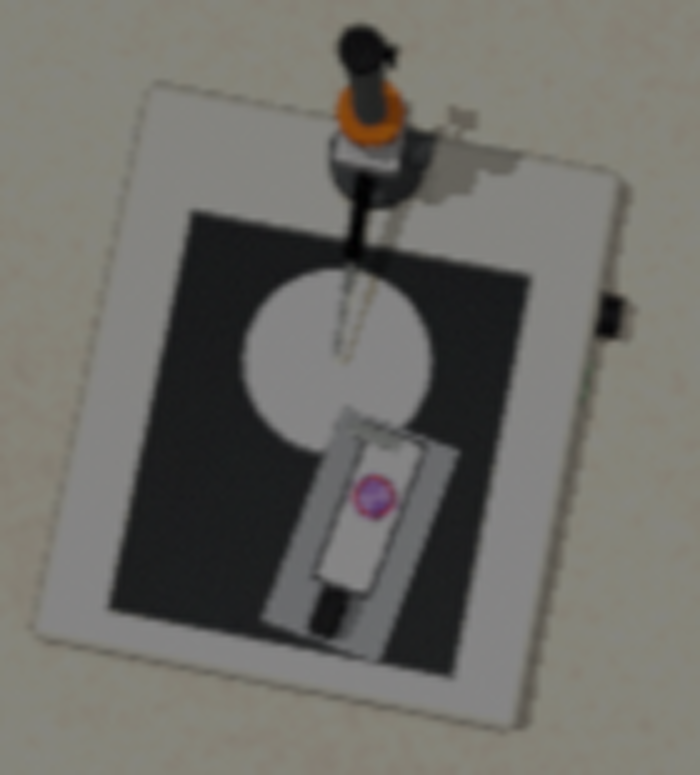

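View pics/c2.png

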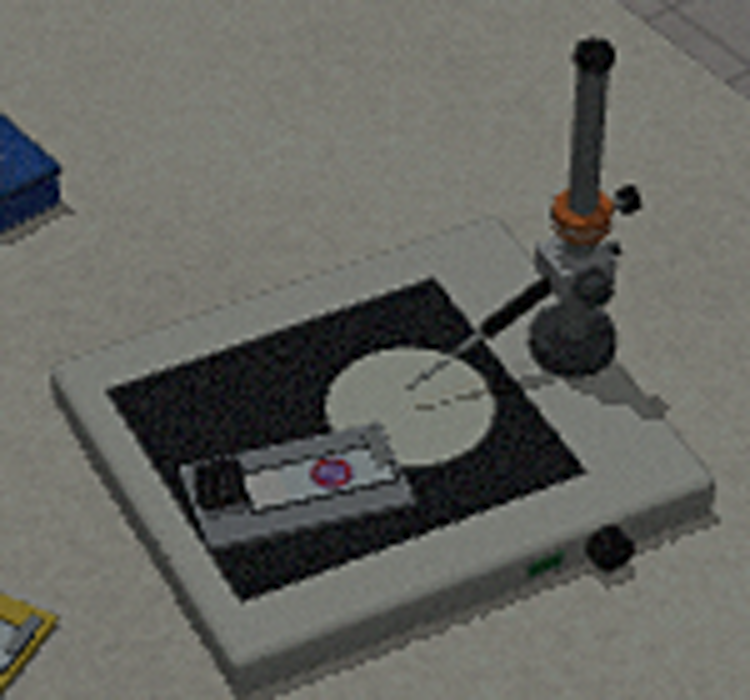

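View pics/c3.png

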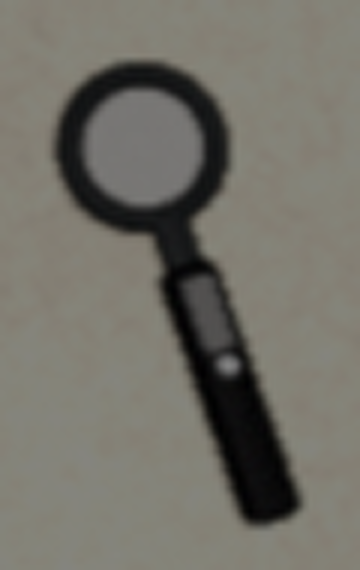

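The crops confirm it. The grey carrier has its grip at the robot's end, and the ring is at about top (299.8,239). The needle tip is at about top (292.4,211.4) and side (321.6,247.6). The loupe is as described, with its lens at about (433.8,239.4) in the top view.

```bash
cat > m.py <<'E'
import sys
from h import *
def cent(mask):
    n,l,st,c=cv2.connectedComponentsWithStats(mask.astype(np.uint8)); 
    return sorted([(st[i,4],c[i]) for i in range(1,n)],key=lambda a:-a[0])
def tri(t,s,pt,ps):
    e1,r1=ray(t,*pt); e2,r2=ray(s,*ps); r1/=np.linalg.norm(r1); r2/=np.linalg.norm(r2)
    A=np.stack([r1,-r2],1); k=np.linalg.lstsq(A,e2-e1,rcond=None)[0]
    a,b=e1+k[0]*r1,e2+k[1]*r2; return (a+b)/2,np.linalg.norm(a-b)
E
python3 - <<'E'
from m import *
t=load('pics/top_0.npz'); s=load('pics/side_0.npz')
print('needle tip', tri(t,s,(292.4,211.4),(321.6,247.6)), at_z(t,292.4,211.4,.042), at_z(s,321.6,247.6,.042))
for d,n,box in((t,'top',(280,225,320,275)),(s,'side',(275,250,330,285))):
    u0,v0,u1,v1=box; hsv=cv2.cvtColor(d['color'],cv2.COLOR_BGR2HSV)[v0:v1,u0:u1]
    m=((hsv[...,0]>120)&(hsv[...,1]>70)&(hsv[...,2]>60))
    a,c=cent(m)[0]; ys,xs=np.nonzero(m); (cc,ax,an)=cv2.fitEllipse(cv2.findContours(m.astype(np.uint8),cv2.RETR_EXTERNAL,cv2.CHAIN_APPROX_NONE)[0][0])
    for q in(c,cc): print(n,'ring',a,q+np.array([u0,v0]),at_z(d,q[0]+u0,q[1]+v0,.0346).round(4))
# collar
for d,n in((t,'top'),(s,'side')):
    hsv=cv2.cvtColor(d['color'],cv2.COLOR_BGR2HSV); m=(hsv[...,0]>4)&(hsv[...,0]<20)&(hsv[...,1]>150)&(hsv[...,2]>80)
    for a,c in cent(m)[:4]: print(n,'orange',a,c,at_depth(d,*c).round(4))
for name,(u,v) in dict(TL=(155,85),TR=(622,172),BR=(520,728),BL=(38,632)).items(): print(name,at_z(t,225+u/5,140+v/5,.028).round(4))
print('side corners')
for name,(u,v) in dict(far=(495,218),L=(55,365),near=(240,655),R=(712,485)).items(): print(name,at_z(s,240+u/5,170+v/5,.028).round(4))
# grip
print('grip top',at_z(t,225+330/5,140+610/5,.058),at_z(s,240+220/5,170+478/5,.05))
# plate corners top
for u,v in((345,408),(460,452),(378,660),(262,620)): print('plate',at_z(t,225+u/5,140+v/5,.034).round(4))
# loupe
for n,d,L in(('top',t,[(143,147)]),): 
  print('lens',at_z(t,410+143/6,215+147/6,.017))
P=cloud(t)
b=t['color'].max(-1)[215:310,410:470]; 
m=(b<45)
cs=cent(m)
print([(a,c) for a,c in cs[:3]])
print('handle pts',at_z(t,410+190/6,215+268/6,.022),at_z(t,410+270/6,215+520/6,.022))
E
```

```text
needle tip (array([0.59640593, 0.09977223, 0.04550509]), np.float64(0.0006982204792563427)) [0.59724463 0.09977501 0.042     ] [0.59830196 0.10276225 0.042     ]
top ring 50 [299.54 239.  ] [0.532  0.0808 0.0346]
top ring 50 [299.44016838 239.0423336 ] [0.5319 0.081  0.0346]
side ring 28 [305.60714286 264.07142857] [0.5326 0.0846 0.0346]
side ring 28 [305.63979912 264.09059334] [0.5327 0.0845 0.0346]
top orange 76 [298.73684211 163.73684211] [0.6902 0.0842 0.1371]
side orange 35 [355.48571429 211.8       ] [0.6916 0.0828 0.1333]
side orange 1 [447. 302.] [ 0.7036 -0.2427  0.075 ]
TL [0.7314 0.1942 0.028 ]
TR [ 0.6949 -0.0357  0.028 ]
BR [0.4228 0.0071 0.028 ]
BL [0.4621 0.2392 0.028 ]
side corners
far [0.7316 0.1957 0.028 ]
L [0.4639 0.2415 0.028 ]
near [0.4278 0.0137 0.028 ]
R [ 0.6907 -0.0369  0.028 ]
grip top [0.47505697 0.09818378 0.058     ] [0.47648567 0.10071238 0.05      ]
plate [0.5738 0.0955 0.034 ]
plate [0.5541 0.0395 0.034 ]
plate [0.4531 0.0758 0.034 ]
plate [0.4706 0.1317 0.034 ]
lens [ 0.54193014 -0.24599988  0.017     ]
[(np.int32(638), array([31.52037618, 47.89341693])), (np.int32(2), array([36.5, 48.5]))]
handle pts [ 0.49288855 -0.2640889   0.022     ] [ 0.39285044 -0.29654004  0.022     ]
```

```bash
cat > go.py <<'E'
# go.py x y z yaw_jaw_deg : shift (cm, tool axes) and turn (deg) from current pose to TCP target, pointing down
import sys
from h import *
from rig import manip
def plan(P,yaw,st):
    q=st['ee_rot']; M=R.from_quat([q[1],q[2],q[3],q[0]]).as_matrix()
    best=None
    for k in(0,180):
        a=np.radians(yaw+k); z=np.array([np.cos(a),np.sin(a),0]); x=np.array([0,0,-1.]); y=np.cross(z,x)
        T=np.stack([x,y,z],1); rv=R.from_matrix(M.T@T).as_rotvec(degrees=True)
        if best is None or np.linalg.norm(rv)<np.linalg.norm(best): best=rv
    return (M.T@(np.array(P)-st['position'])*100).round(2),best.round(2)
st=manip.get_state()
q=st['ee_rot']; M=R.from_quat([q[1],q[2],q[3],q[0]]).as_matrix()
print('t',st['clock'],'pos',st['position'].round(4),'jaw yaw',np.degrees(np.arctan2(M[1,2],M[0,2])).round(2),'F',st['contact_force'].round(1),'w',round(st['width'],4),'q6',st['qpos'].round(2))
print('axes x',M[:,0].round(3),'y',M[:,1].round(3),'z',M[:,2].round(3))
if len(sys.argv)>4:
    a=list(map(float,sys.argv[1:])); print('shift cm, turn deg:',*plan(a[:3],a[3],st))
E
python3 go.py 0.475 0.099 0.16 71
python3 - <<'E'
from m import *
t=load('pics/top_0.npz'); s=load('pics/side_0.npz')
for d,n,(u0,v0,u1,v1) in((t,'t',(285,140,315,180)),(s,'s',(345,200,368,225))):
    P=cloud(d)[v0:v1,u0:u1]; hsv=cv2.cvtColor(d['color'],cv2.COLOR_BGR2HSV)[v0:v1,u0:u1]
    m=(hsv[...,0]>3)&(hsv[...,0]<20)&(hsv[...,1]>120)&(hsv[...,2]>60)
    z=P[m][:,2]; print(n,m.sum(),np.percentile(z,[0,5,25,50,75,95,100]).round(4),P[m].mean(0).round(4))
c=s['color'][195:235,340:375]; cv2.imwrite('pics/col_s.png',cv2.resize(np.clip(c*1.6,0,255).astype(np.uint8),None,fx=16,fy=15,interpolation=cv2.INTER_NEAREST))
c=t['color'][140:190,280:325]; cv2.imwrite('pics/col_t.png',cv2.resize(np.clip(c*1.6,0,255).astype(np.uint8),None,fx=12,fy=12,interpolation=cv2.INTER_NEAREST))
E
```

```text
t 0.1 pos [0.2456 0.5194 0.2305] jaw yaw 64.68 F [-0.2  0.6 -0.5] w 0.0852 q6 [ 1.01  0.28  1.51  0.    1.36 -0.12]
axes x [-0.001 -0.001 -1.   ] y [-0.904  0.428  0.   ] z [ 0.428  0.904 -0.002]
shift cm, turn deg: [  7.09 -38.71 -28.18] [-6.32 -0.09 -0.02]
t 97 [0.     0.1261 0.1283 0.1297 0.1313 0.1567 0.1835] [0.6929 0.0844 0.1312]
s 60 [0.122  0.1222 0.1284 0.1299 0.1321 0.1336 0.1348] [0.6931 0.0827 0.1295]
```

View pics/col_s.png

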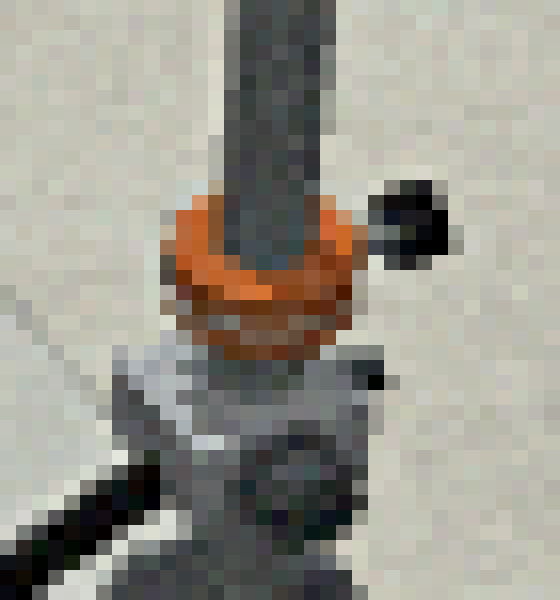

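View pics/col_t.png

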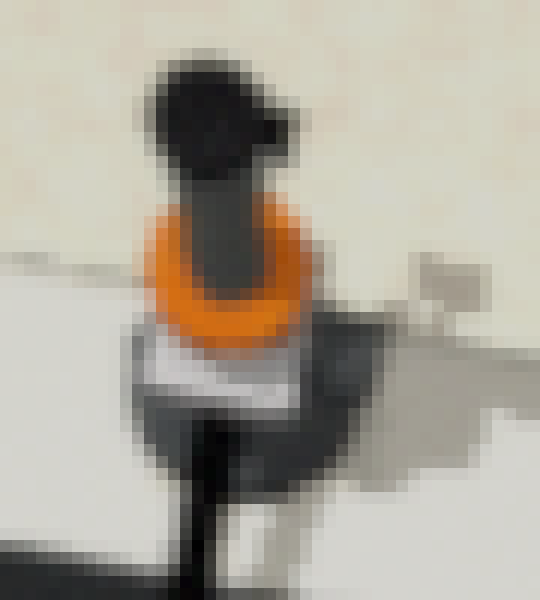

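```bash
python3 -m crank '[[0,-6,-4.4,-6.3,0,0,4.5],[0,-12,-8.8,-6.3,0,0,4.5],[0,-18,-13,-6.3,0,0,4.5],[0,-24,-17.5,-6.3,0,0,4.5],[0,-30,-22,-6.3,0,0,4.5]]' 20; python3 go.py 0.475 0.099 0.12 71
```

```text
clock: 0.72
position: [0.3955, 0.2434, 0.2311]
ee_rot: [0.576, -0.411, 0.576, 0.411]
contact_force: [1.2, -0.3, 0.6]
width: 0.0456
t 0.725 pos [0.3955 0.2434 0.2311] jaw yaw 71.01 F [ 1.2 -0.3  0.6] w 0.0456 q6 [ 0.4   0.11  1.72  0.    1.31 -0.84]
axes x [ 0.  0. -1.] y [-0.946  0.325 -0.   ] z [0.325 0.946 0.   ]
shift cm, turn deg: [ 11.11 -12.21 -11.07] [0.01 0.   0.  ]
```

The side view shows the collar at rows 208–219, its dim white line at about (356.4,216.5) and the clamp below it. The top view shows the orange disc at about (299,162). I'm computing the line height while starting the reach.

```bash
python3 -m crank '[[2,-5,-4.5,0,0,0,4.5],[4,-9,-8.5,0,0,0,4.5],[6,-12.2,-11.1,0,0,0,4.5],[8,-12.2,-11.1,0,0,0,4.5],[10,-12.2,-11.1,0,0,0,4.5]]'; python3 look.py 1 top side >/dev/null; python3 go.py 0.475 0.099 0.037 71
python3 - <<'E'
from m import *
from scipy.optimize import brentq
t=load('pics/top_0.npz'); s=load('pics/side_0.npz')
# pole axis from tip, per camera
for d,tip,n in((t,at_z(t,292.4,211.4,.042),'t'),(s,at_z(s,321.6,247.6,.042),'s')):
    a=np.radians(-9.5); ax=tip[:2]+.1*np.array([np.cos(a),np.sin(a)])
    print(n,'axis',ax.round(4))
    for nm,(u,v) in dict(s=dict(line=(356.4,216.5),bot=(356.4,219),topfront=(356.4,214.5)),t=dict(topfront=(299.2,168.8),topback=(298.5,156)))[n].items():
        e,r=ray(d,u,v); f=lambda k:np.hypot(*(e+k*r)[:2]-ax)-.016
        ks=np.linspace(.6,2,3000); g=[f(k) for k in ks]; roots=[brentq(f,ks[i],ks[i+1]) for i in range(2999) if g[i]*g[i+1]<0]
        print(n,nm,[(e+k*r).round(4) for k in roots])
# silhouettes edges project
for z in(.12,.125,.13,.135,.14):
    for d,n,ax in((t,'t',(.6959,.0833)),(s,'s',(.697,.0863))): print(z,n,proj(d,[*ax,z]).round(1))
E
```

```text
clock: 1.35
position: [0.4742, 0.0996, 0.1302]
ee_rot: [0.576, -0.41, 0.576, 0.41]
contact_force: [-0.7, 0.1, -0.0]
width: 0.0452
t 1.45 pos [0.4722 0.1001 0.1291] jaw yaw 70.94 F [-0.7 -0.2 -0.6] w 0.0446 q6 [ 0.06  0.23  1.85  0.    1.07 -1.17]
axes x [-0.006 -0.    -1.   ] y [-0.945  0.326  0.005] z [ 0.326  0.945 -0.002]
shift cm, turn deg: [ 9.2  -0.35  0.01] [-0.06 -0.12 -0.31]
t axis [0.6959 0.0833]
t topfront [array([0.6799, 0.083 , 0.1325]), array([0.711 , 0.0885, 0.0038])]
t topback [array([0.6801, 0.0807, 0.2403]), array([0.7116, 0.086 , 0.1227])]
s axis [0.6969 0.0863]
s line [array([0.6874, 0.0734, 0.1259]), array([0.7089, 0.0968, 0.0983])]
s bot [array([0.6878, 0.0731, 0.1173]), array([0.7093, 0.0964, 0.0895])]
s topfront [array([0.6871, 0.0736, 0.1327]), array([0.7087, 0.0971, 0.1052])]
0.12 t [299.5 163.2]
0.12 s [355.9 214.1]
0.125 t [299.4 162.6]
0.125 s [356.1 212.7]
0.13 t [299.3 162. ]
0.13 s [356.2 211.2]
0.135 t [299.3 161.5]
0.135 s [356.3 209.8]
0.14 t [299.2 160.9]
0.14 s [356.4 208.3]
```

```bash
python3 - <<'E'
from h import *
for n,b in(('top',(230,150,370,290)),('side',(240,150,390,310))):
    d=load(f'pics/{n}_1.npz'); crop(d,*b[:4],4,f'pics/c_{n}1.png')
a=cv2.imread('pics/c_top1.png');b=cv2.imread('pics/c_side1.png'); h=560
cv2.imwrite('pics/c11.png',cv2.resize(np.hstack([a,b[:560]]),None,fx=.68,fy=.68))
E
```

```text
(no output)
```

View pics/c11.png

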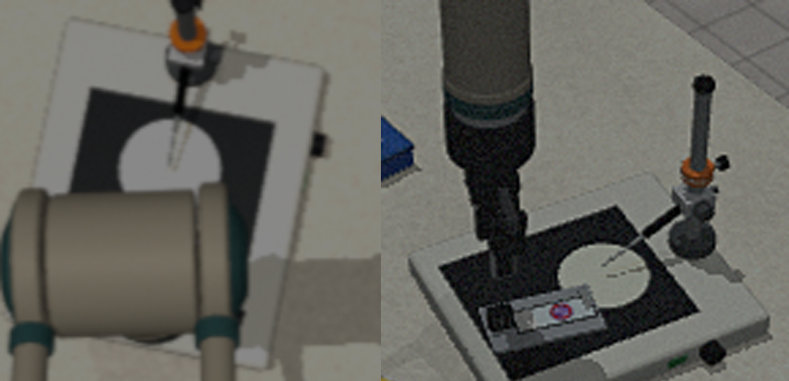

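The side view shows the gripper above the carrier's grip, well clear of the needle. The line comes out at about z = 0.125 by both routes. Going down.

```bash
python3 -m crank '[[3,0,0,0,0,0,4.5],[6,0,0,0,0,0,4.5],[7.5,0,0,0,0,0,4.5],[7.5,0,0,0,0,0,4.5],[7.5,0,0,0,0,0,4.5]]'; python3 look.py 2 side >/dev/null; python3 go.py 0.475 0.099 0.037 71; python3 - <<'E'
from h import *
d=load('pics/side_2.npz'); crop(d,270,210,350,290,7,'pics/c_side2.png')
E
```

```text
clock: 2.08
position: [0.4751, 0.1008, 0.0573]
ee_rot: [0.576, -0.411, 0.575, 0.41]
contact_force: [-0.7, 1.5, 0.6]
width: 0.0449
t 2.125 pos [0.4752 0.1007 0.0574] jaw yaw 71.0 F [-0.4  0.8 -1.1] w 0.045 q6 [ 0.07  0.31  1.95  0.    0.88 -1.17]
axes x [ 0.002  0.    -1.   ] y [-0.946  0.326 -0.002] z [0.326 0.946 0.001]
shift cm, turn deg: [ 2.04 -0.04 -0.17] [0.   0.05 0.12]
```

View pics/c_side2.png

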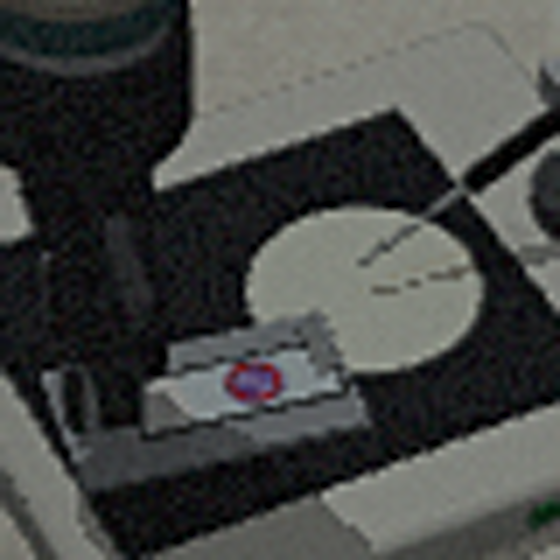

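The fingers straddle the grip block at crop (80,395), and the ring shows at crop (255,381). Descending 2 cm and closing gently.

```bash
python3 -m crank '[[1,0,-0.15,0,0,0,4.5],[2,0,-0.15,0,0,0,4.5],[2,0,-0.15,0,0,0,4.5]]'; python3 -m crank '[[0,0,0,0,0,0,3],[0,0,0,0,0,0,2],[0,0,0,0,0,0,1.2],[0,0,0,0,0,0,1.0],[0,0,0,0,0,0,1.0]]' 25; python3 -m crank '[[0,0,0,0,0,0,1.0],[0,0,0,0,0,0,1.0],[0,0,0,0,0,0,1.0]]'; python3 look.py 3 side >/dev/null; python3 go.py 0.540 0.118 0.037 71; python3 - <<'E'
from h import *
d=load('pics/side_3.npz'); crop(d,270,210,350,290,7,'pics/c_side3.png')
E
```

```text
clock: 2.5
position: [0.4727, 0.099, 0.0353]
ee_rot: [0.575, -0.41, 0.576, 0.411]
contact_force: [0.3, -0.2, 0.5]
width: 0.0446
clock: 3.12
position: [0.4743, 0.0994, 0.0366]
ee_rot: [0.576, -0.411, 0.575, 0.41]
contact_force: [1.3, 0.8, 2.7]
width: 0.0136
clock: 3.5
position: [0.4742, 0.0993, 0.0366]
ee_rot: [0.576, -0.411, 0.575, 0.41]
contact_force: [1.2, 3.7, 4.6]
width: 0.0138
t 3.55 pos [0.4743 0.0994 0.0367] jaw yaw 70.97 F [0.4 2.4 4.3] w 0.0131 q6 [ 0.06  0.34  1.97  0.    0.83 -1.18]
axes x [ 0.001  0.001 -1.   ] y [-0.945  0.326 -0.001] z [0.326 0.945 0.001]
shift cm, turn deg: [-0.03 -5.61  3.91] [-0.03  0.05  0.06]
```

View pics/c_side3.png

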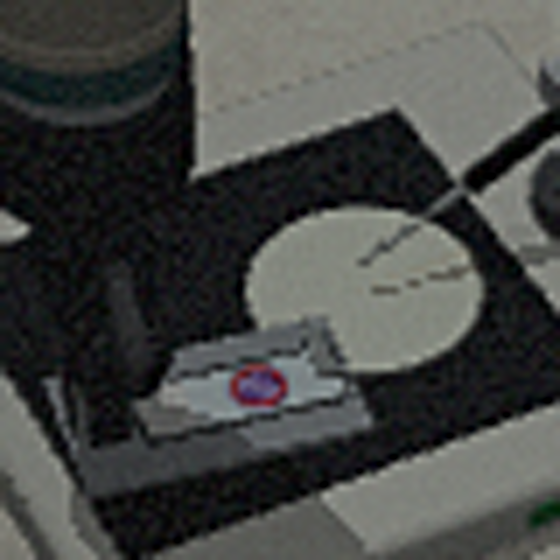

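The grip is on (13.5 mm) and the carrier is flat. I'll measure the ring–tip offset from this same view and slide.

```bash
cat > ring.py <<'E'
import sys
from m import *
def ringpx(d,box):
    u0,v0,u1,v1=box; c=cv2.resize(d['color'][v0:v1,u0:u1],None,fx=6,fy=6,interpolation=cv2.INTER_CUBIC)
    h=cv2.cvtColor(c,cv2.COLOR_BGR2HSV); m=((h[...,0]>120)&(h[...,1]>65)&(h[...,2]>50)).astype(np.uint8)
    cs=max(cv2.findContours(m,cv2.RETR_EXTERNAL,cv2.CHAIN_APPROX_NONE)[0],key=cv2.contourArea)
    (c0,ax,an)=cv2.fitEllipse(cv2.convexHull(cs)); return np.array([u0+(c0[0]+.5)/6-.5,v0+(c0[1]+.5)/6-.5]),np.array(ax)/6
if __name__=='__main__':
    tips={'top':(292.4,211.4),'side':(321.5,247.6)}
    for f in sys.argv[1:]:
        n=f.split('_')[0]; d=load(f'pics/{f}.npz'); box=(280,190,325,275) if n=='top' else (285,235,345,290)
        p,ax=ringpx(d,box); r=at_z(d,*p,.0346); k=at_z(d,*tips[n],.042)
        print(f,'px',p.round(2),ax.round(1),'ring',r.round(4),'tip',k.round(4),'need',(k-r)[:2].round(4))
E
python3 ring.py side_0 top_0 side_1 side_2 side_3
```

```text
side_0 px [305.81 264.01] [6.2 8.4] ring [0.5332 0.0845 0.0346] tip [0.5981 0.1029 0.042 ] need [0.0649 0.0185]
top_0 px [299.37 238.91] [8.4 8.6] ring [0.5322 0.0812 0.0346] tip [0.5972 0.0998 0.042 ] need [0.065  0.0186]
side_1 px [305.84 263.98] [6.3 8.4] ring [0.5333 0.0845 0.0346] tip [0.5981 0.1029 0.042 ] need [0.0647 0.0184]
side_2 px [305.81 264.01] [6.3 8.4] ring [0.5332 0.0845 0.0346] tip [0.5981 0.1029 0.042 ] need [0.0649 0.0185]
side_3 px [306.47 264.74] [6.4 8.3] ring [0.533  0.0813 0.0346] tip [0.5981 0.1029 0.042 ] need [0.0651 0.0216]
```

```bash
python3 -m crank '[[0,-0.6,0.45,0,0,0,1.0],[0,-1.4,1.05,0,0,0,1.0],[0,-2.2,1.7,0,0,0,1.0],[0,-3.0,2.3,0,0,0,1.0],[0,-3.8,2.9,0,0,0,1.0]]'; python3 -m crank '[[0,-0.7,0.5,0,0,0,1.0],[0,-1.2,0.9,0,0,0,1.0],[0,-1.6,1.25,0,0,0,1.0],[0,-1.6,1.25,0,0,0,1.0],[0,-1.6,1.25,0,0,0,1.0]]'; python3 look.py 4 side top>/dev/null; python3 go.py ; python3 ring.py side_4; python3 - <<'E'
from h import *
d=load('pics/side_4.npz'); crop(d,280,210,360,290,7,'pics/c_side4.png')
E
```

```text
clock: 4.18
position: [0.513, 0.1125, 0.0364]
ee_rot: [0.571, -0.409, 0.58, 0.412]
contact_force: [-10.8, -3.7, 16.9]
width: 0.0133
clock: 4.8
position: [0.5343, 0.1194, 0.0365]
ee_rot: [0.573, -0.41, 0.578, 0.412]
contact_force: [-7.4, -1.5, 12.5]
width: 0.0132
t 4.9 pos [0.5343 0.1194 0.0365] jaw yaw 71.03 F [-7.  -2.  12.7] w 0.0131 q6 [ 0.09  0.42  1.83 -0.    0.9  -1.14]
axes x [-0.008 -0.003 -1.   ] y [-0.946  0.325  0.007] z [ 0.325  0.946 -0.005]
side_4 px [320.31 250.73] [6.  8.1] ring [0.593  0.1013 0.0346] tip [0.5981 0.1029 0.042 ] need [0.0051 0.0016]
```

View pics/c_side4.png

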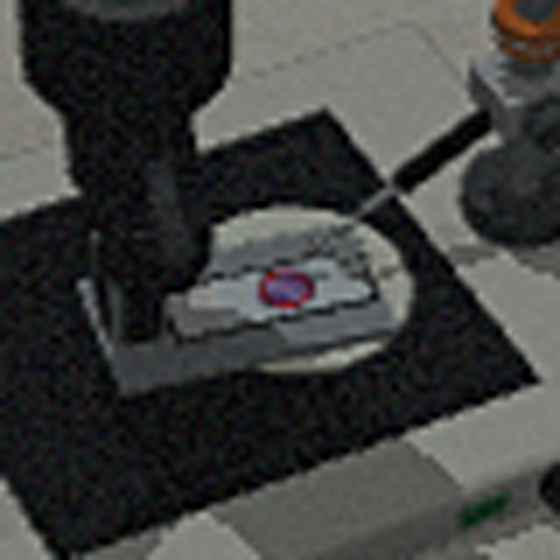

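View pics/top_4.png

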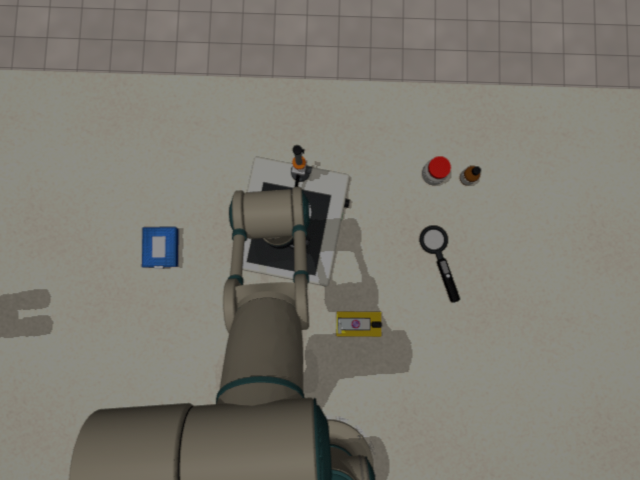

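The ring sits 5 mm short of the tip, because of drag and controller compliance. Before mending that I'll refine the tip pixel in the early pictures.

```bash
python3 - <<'E'
from h import *
s=load('pics/side_1.npz');s0=load('pics/side_0.npz');t=load('pics/top_0.npz')
a=((s['color'][238:256,312:340].astype(float)+s0['color'][238:256,312:340])/2).astype(np.uint8)
b=t['color'][195:222,280:305]
a=cv2.resize(a,None,fx=14,fy=14,interpolation=cv2.INTER_NEAREST); b=cv2.resize(b,None,fx=14,fy=14,interpolation=cv2.INTER_NEAREST)
h=max(a.shape[0],b.shape[0]); o=np.zeros((h,a.shape[1]+b.shape[1]+10,3),np.uint8); o[:a.shape[0],:a.shape[1]]=a; o[:b.shape[0],a.shape[1]+10:]=b
cv2.imwrite('pics/tips.png',o)
E
```

```text
(no output)
```

View pics/tips.png

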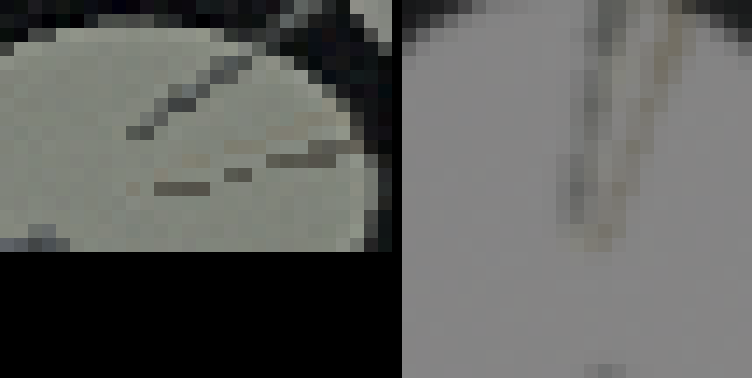

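```bash
sed -i "s/'top':(292.4,211.4),'side':(321.5,247.6)/'top':(292.2,211.2),'side':(320.8,247.4)/" ring.py; python3 ring.py top_0 side_0 side_4
```

```text
top_0 px [299.37 238.91] [8.4 8.6] ring [0.5322 0.0812 0.0346] tip [0.5977 0.1003 0.042 ] need [0.0655 0.0191]
side_0 px [305.81 264.01] [6.2 8.4] ring [0.5332 0.0845 0.0346] tip [0.5971 0.1046 0.042 ] need [0.0638 0.0202]
side_4 px [320.31 250.73] [6.  8.1] ring [0.593  0.1013 0.0346] tip [0.5971 0.1046 0.042 ] need [0.004  0.0033]
```

```bash
python3 -m crank '[[-0.05,-0.15,0.2,0,0,0,1.0],[-0.05,-0.36,0.42,0,0,0,1.0],[-0.05,-0.36,0.42,0,0,0,1.0],[-0.05,-0.36,0.42,0,0,0,1.0]]'; python3 look.py 5 side >/dev/null; python3 go.py ; python3 ring.py side_5
```

```text
clock: 5.4
position: [0.5397, 0.1222, 0.0365]
ee_rot: [0.573, -0.41, 0.578, 0.411]
contact_force: [-4.5, -2.1, 7.2]
width: 0.0134
t 5.45 pos [0.5397 0.1222 0.0365] jaw yaw 71.03 F [-5.2 -2.2  7.6] w 0.0134 q6 [ 0.1   0.43  1.82 -0.    0.91 -1.14]
axes x [-0.007 -0.003 -1.   ] y [-0.946  0.325  0.006] z [ 0.325  0.946 -0.005]
side_5 px [321.35 249.32] [6.1 8.1] ring [0.5985 0.1039 0.0346] tip [0.5971 0.1046 0.042 ] need [-0.0014  0.0007]
```

By the top reference the ring is within about 0.4 mm, and by the side within about 1.5 mm. Releasing, rising and re-checking.

```bash
python3 -m crank '[[0,0,0,0,0,0,2],[0,0,0,0,0,0,3],[0,0,0,0,0,0,4],[0,0,0,0,0,0,4]]'; python3 look.py 6 side >/dev/null; python3 go.py ; python3 ring.py side_6
```

```text
clock: 5.95
position: [0.5431, 0.1235, 0.0366]
ee_rot: [0.576, -0.411, 0.576, 0.411]
contact_force: [-0.2, -0.1, 0.3]
width: 0.0399
t 6.0 pos [0.5431 0.1236 0.0367] jaw yaw 70.99 F [ 0.7 -0.9 -0.8] w 0.0402 q6 [ 0.1   0.43  1.82 -0.    0.9  -1.14]
axes x [-0. -0. -1.] y [-0.945  0.326  0.   ] z [ 0.326  0.945 -0.   ]
side_6 px [321.39 249.33] [6.  8.1] ring [0.5985 0.1038 0.0346] tip [0.5971 0.1046 0.042 ] need [-0.0015  0.0008]
```

The ring stayed put after release. Rising, then swinging toward the loupe with the top view clear.

```bash
python3 -m crank '[[-2,0,0,0,0,0,4.5],[-6,0,0,0,0,0,4.5],[-11,0,0,0,0,0,4.5],[-16,0,0,0,0,0,6],[-18,3,-4,0,0,0,6]]'; python3 go.py 0.4564 -0.2738 0.18 108
```

```text
clock: 6.62
position: [0.5056, 0.0961, 0.2202]
ee_rot: [0.578, -0.413, 0.573, 0.41]
contact_force: [-0.1, -0.6, -1.0]
width: 0.0597
t 6.625 pos [0.5056 0.0961 0.2202] jaw yaw 71.09 F [-0.1 -0.6 -1. ] w 0.0597 q6 [ 0.05  0.19  1.65  0.    1.29 -1.19]
axes x [ 0.009  0.001 -1.   ] y [-0.946  0.324 -0.008] z [0.324 0.946 0.003]
shift cm, turn deg: [  3.95  -7.3  -36.6 ] [-36.91   0.05   0.5 ]
```

```bash
python3 -m crank '[[0,-1,-6,-8,0,0,6],[0,-2.5,-12,-16,0,0,6],[0,-4,-18,-24,0,0,6],[0,-5,-24,-32,0,0,6],[0,-6,-30,-37,0,0,6]]';python3 -m crank '[[0,-3,-3,0,0,0,6],[0,-3,-3,0,0,0,6],[0,-3,-3,0,0,0,6]]'; python3 look.py 7 top side >/dev/null;  python3 go.py 0.4564 -0.2738 0.18 108; python3 ring.py top_7 side_7; python3 - <<'E'
from h import *
d=load('pics/top_7.npz'); crop(d,260,140,360,290,4,'pics/c7a.png'); crop(d,390,200,490,320,5,'pics/c7b.png')
E
```

```text
clock: 7.25
position: [0.4602, -0.2095, 0.2169]
ee_rot: [-0.415, 0.573, -0.415, -0.572]
contact_force: [1.1, -0.7, 0.5]
width: 0.0603
clock: 7.62
position: [0.4978, -0.2263, 0.2163]
ee_rot: [0.416, -0.571, 0.416, 0.573]
contact_force: [-0.1, -1.0, -0.5]
width: 0.0598
t 7.725 pos [ 0.4977 -0.2258  0.2167] jaw yaw 108.04 F [-0.2 -0.1 -0.3] w 0.06 q6 [-0.55  0.24  1.59  0.    1.31 -2.44]
axes x [-0.001  0.001 -1.   ] y [-0.951 -0.31   0.001] z [-0.31   0.951  0.001]
shift cm, turn deg: [ 3.67  5.41 -3.29] [ 0.04  0.06 -0.04]
top_7 px [292.17 211.84] [8.3 8.5] ring [0.5973 0.1007 0.0346] tip [0.5977 0.1003 0.042 ] need [ 0.0004 -0.0004]
side_7 px [321.37 249.25] [6.1 8.1] ring [0.5987 0.1041 0.0346] tip [0.5971 0.1046 0.042 ] need [-0.0016  0.0005]
```

View pics/top_7.png

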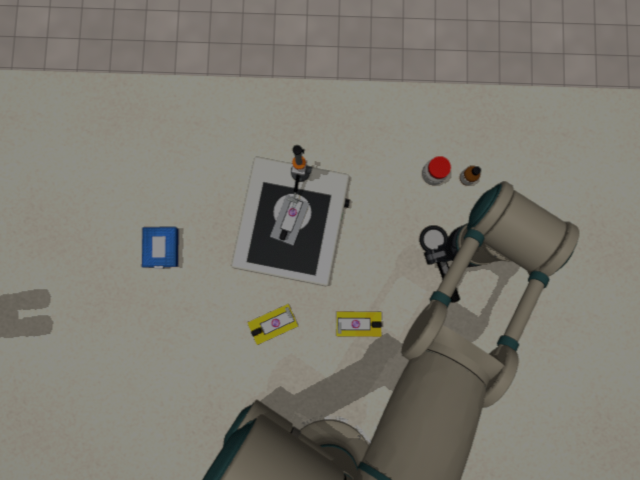

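View pics/c7a.png

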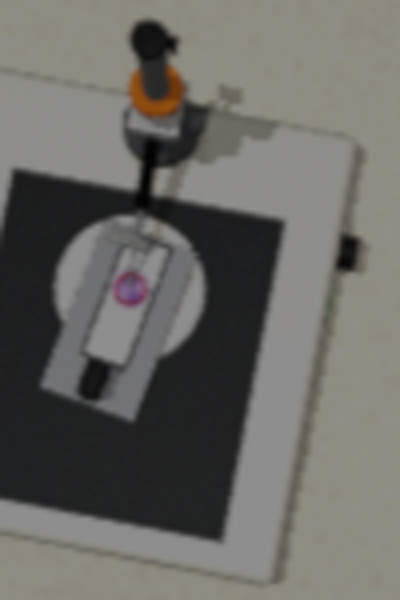

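The top view shows the ring at (292.2,211.8) under the tip, within 1 mm. The other objects are untouched. Next I'll refine the loupe pose from the first top picture.

```bash
cat > loupe.py <<'E'
from m import *
t=load('pics/top_0.npz')
u0,v0=410,215; c=cv2.resize(t['color'][215:310,410:470],None,fx=6,fy=6,interpolation=cv2.INTER_CUBIC)
m=(c.max(-1)<60).astype(np.uint8); cs=max(cv2.findContours(m,cv2.RETR_EXTERNAL,cv2.CHAIN_APPROX_NONE)[0],key=cv2.contourArea)[:,0]
rim=cs[cs[:,1]<200]; (cc,ax,an)=cv2.fitEllipse(rim); px=lambda p:(u0+(p[0]+.5)/6-.5,v0+(p[1]+.5)/6-.5)
print('lens px',px(cc),np.array(ax)/6,at_z(t,*px(cc),.012).round(4))
hd=cs[cs[:,1]>285]; rect=cv2.minAreaRect(hd); print('rect',px(rect[0]),np.array(rect[1])/6)
mm=np.zeros_like(m); cv2.fillPoly(mm,[cs],1); ys,xs=np.nonzero(mm); k=(ys>290)&(ys<500)
vx,vy,x0,y0=cv2.fitLine(np.stack([xs[k],ys[k]],1).astype(np.float32),cv2.DIST_L2,0,.01,.01).ravel()
a=at_z(t,*px((x0,y0)),.018); b=at_z(t,*px((x0-vx*200,y0-vy*200)),.018)
L=at_z(t,*px(cc),.012)
print('axis yaw',np.degrees(np.arctan2(*(b-a)[1::-1]))%180, 'lens-centroid yaw',np.degrees(np.arctan2(*(L-a)[1::-1])), 'mid',a)
for p in (cs[cs[:,1].argmax()],): e=at_z(t,*px(p),.011); print('end',e,'dist to lens',np.linalg.norm(L-e))
y=np.arctan2(*(L-a)[1::-1]); print('grip',(L[:2]-.09*np.array([np.cos(y),np.sin(y)])).round(4))
E
python3 loupe.py
```

```text
lens px (433.2615712483724, 239.16083780924478) [27.7501475  28.39770762] [ 0.5433 -0.2458  0.012 ]
rect (448.16150665283203, 281.02333577473956) [43.24020386 10.10829798]
axis yaw 21.592355429959348 lens-centroid yaw 19.159196998374263 mid [ 0.44326289 -0.28049685  0.018     ]
end [ 0.39223624 -0.29168452  0.011     ] dist to lens 0.15784730461971225
grip [ 0.4582 -0.2753]
```

```bash
python3 go.py 0.458 -0.275 0.05 109.5;  python3 -m crank '[[4,2,-1.8,1.5,0,0,6],[8,4,-3.6,1.5,0,0,6],[12,5.3,-3.55,1.5,0,0,6],[15.5,5.3,-3.55,1.5,0,0,6],[16.5,5.3,-3.55,1.5,0,0,6]]';python3 -m crank '[[0,0,0,0,0,0,6],[0,0,0,0,0,0,6]]'; python3 look.py 8 side >/dev/null;  python3 go.py 0.458 -0.275 0.004 109.5; python3 - <<'E'
from h import *
d=load('pics/side_8.npz'); crop(d,330,310,450,430,5,'pics/c8.png')
E
```

```text
t 7.725 pos [ 0.4977 -0.2258  0.2167] jaw yaw 108.04 F [-0.2 -0.1 -0.3] w 0.06 q6 [-0.55  0.24  1.59  0.    1.31 -2.44]
axes x [-0.001  0.001 -1.   ] y [-0.951 -0.31   0.001] z [-0.31   0.951  0.001]
shift cm, turn deg: [16.67  5.29 -3.47] [-1.46  0.06 -0.04]
clock: 8.35
position: [0.4574, -0.2752, 0.0503]
ee_rot: [0.423, -0.565, 0.423, 0.568]
contact_force: [0.5, 0.2, 0.2]
width: 0.0598
clock: 8.6
position: [0.4602, -0.2775, 0.0533]
ee_rot: [-0.423, 0.568, -0.423, -0.566]
contact_force: [-0.2, 0.2, -0.1]
width: 0.0603
t 8.65 pos [ 0.4602 -0.2776  0.0534] jaw yaw 106.52 F [-0.8 -0.7  0.8] w 0.06 q6 [-0.67  0.38  1.84  0.    0.92 -2.53]
axes x [ 0.003 -0.002 -1.   ] y [-0.959 -0.284 -0.002] z [-0.284  0.959 -0.003]
shift cm, turn deg: [4.94 0.15 0.32] [-2.98 -0.15  0.11]
```

View pics/c8.png

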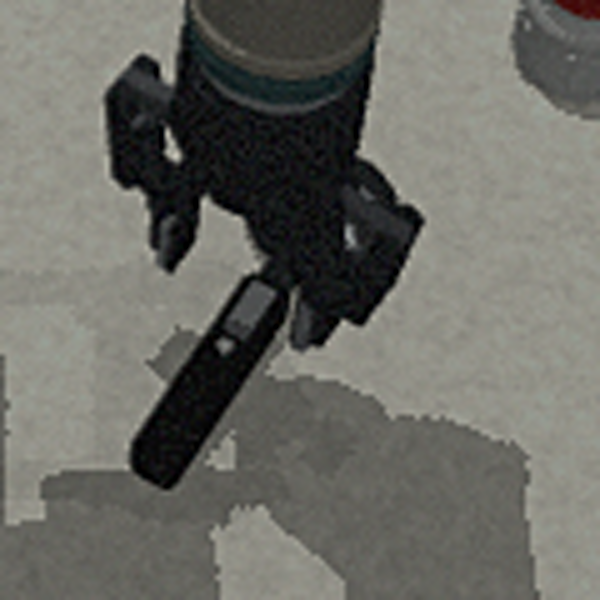

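The jaws straddle the handle in the view. I turned the wrong way, so I'm correcting by −3°, then descending and closing.

```bash
python3 -m crank '[[1,0.1,0.3,-3,0,0,6],[2.5,0.15,0.3,-3,0,0,6],[4,0.15,0.3,-3,0,0,6],[4.9,0.15,0.3,-3,0,0,6],[4.9,0.15,0.3,-3,0,0,6]]';python3 go.py; python3 -m crank '[[0,0,0,0,0,0,4.5],[0,0,0,0,0,0,3],[0,0,0,0,0,0,2],[0,0,0,0,0,0,2],[0,0,0,0,0,0,2]]' 50;python3 -m crank '[[0,0,0,0,0,0,2],[0,0,0,0,0,0,2]]'; python3 go.py
```

```text
clock: 9.28
position: [0.4562, -0.2743, 0.0018]
ee_rot: [0.408, -0.577, 0.408, 0.578]
contact_force: [-0.4, 1.1, -0.0]
width: 0.0601
t 9.275 pos [ 0.4562 -0.2743  0.0018] jaw yaw 109.47 F [-0.4  1.1 -0. ] w 0.0601 q6 [-0.67  0.45  1.9   0.    0.79 -2.58]
axes x [-0.002  0.001 -1.   ] y [-0.943 -0.333  0.001] z [-0.333  0.943  0.002]
clock: 9.9
position: [0.4573, -0.275, 0.0035]
ee_rot: [-0.408, 0.578, -0.408, -0.577]
contact_force: [-0.0, -0.1, 6.0]
width: 0.0226
clock: 10.15
position: [0.4573, -0.275, 0.0034]
ee_rot: [-0.408, 0.578, -0.408, -0.577]
contact_force: [-0.8, 0.8, 6.4]
width: 0.0229
t 10.15 pos [ 0.4573 -0.275   0.0034] jaw yaw 109.49 F [-0.8  0.8  6.4] w 0.0229 q6 [-0.67  0.44  1.9   0.    0.79 -2.58]
axes x [ 0.001 -0.001 -1.   ] y [-0.943 -0.334 -0.001] z [-0.334  0.943 -0.001]
```

Gripped (23 mm). Lifting straight up.

```bash
python3 -m crank '[[-1,0,0,0,0,0,2],[-4,0,0,0,0,0,2],[-8,0,0,0,0,0,2],[-13,0,0,0,0,0,2],[-18,0,0,0,0,0,2]]'; python3 go.py 0.513 0.0705 0.18 109.5; python3 look.py 9 side top>/dev/null; python3 - <<'E'
from h import *
d=load('pics/side_9.npz'); crop(d,320,230,470,380,4,'pics/c9.png')
E
```

```text
clock: 10.78
position: [0.4561, -0.2741, 0.1842]
ee_rot: [0.408, -0.577, 0.408, 0.578]
contact_force: [1.0, -1.0, -2.0]
width: 0.0232
t 10.775 pos [ 0.4561 -0.2741  0.1842] jaw yaw 109.49 F [ 1. -1. -2.] w 0.0232 q6 [-0.67  0.24  1.67  0.    1.23 -2.58]
axes x [-0.001  0.001 -1.   ] y [-0.943 -0.334  0.001] z [-0.334  0.943  0.001]
shift cm, turn deg: [  0.44 -16.86  30.58] [-0.01  0.07 -0.03]
```

View pics/c9.png

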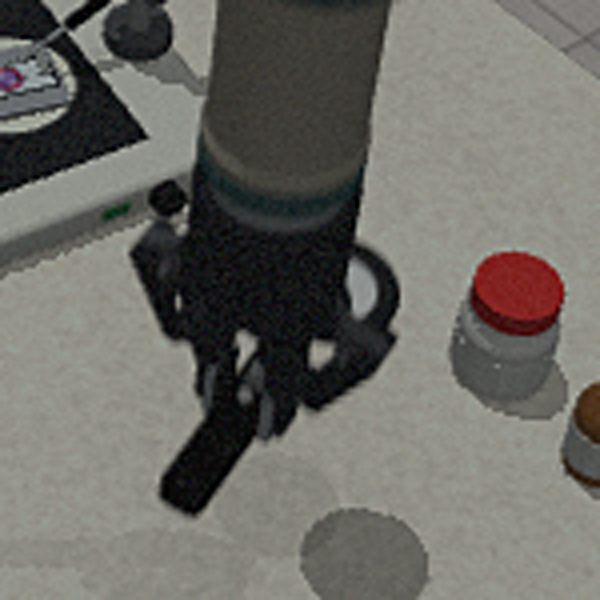

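The loupe is lifted and held. I'll yaw the handle to −25° during the transfer so the side camera can see the lens past the gripper.

```bash
python3 go.py 0.50 0.1385 0.21 65; python3 -m crank '[[-1,-2,4,5,0,0,2],[-2,-4.5,9,14,0,0,2],[-2.5,-7.5,15,23,0,0,2],[-2.5,-10.5,21,32,0,0,2],[-2.5,-13,27,41,0,0,2]]';  python3 go.py 0.50 0.1385 0.21 65
```

```text
t 10.875 pos [ 0.4595 -0.2766  0.1887] jaw yaw 109.49 F [ 0.2 -0.2 -0.8] w 0.0234 q6 [-0.67  0.24  1.67  0.    1.22 -2.58]
axes x [ 0.009 -0.007 -1.   ] y [-0.943 -0.334 -0.006] z [-0.334  0.943 -0.01 ]
shift cm, turn deg: [ -2.38 -17.69  37.76] [44.49 -0.39  0.56]
clock: 11.5
position: [0.4876, 0.0068, 0.2071]
ee_rot: [0.583, -0.399, 0.584, 0.399]
contact_force: [1.4, 0.3, -1.7]
width: 0.0229
t 11.5 pos [0.4876 0.0068 0.2071] jaw yaw 68.72 F [ 1.4  0.3 -1.7] w 0.0229 q6 [-0.13  0.16  1.72  0.    1.26 -1.33]
axes x [-0.001  0.    -1.   ] y [-0.932  0.363  0.001] z [ 0.363  0.932 -0.   ]
shift cm, turn deg: [-0.28  3.62 12.72] [ 3.72 -0.   -0.07]
```

```bash
python3 -m crank '[[-0.3,1,4,2,0,0,2],[-0.3,2.4,8.5,3.7,0,0,2],[-0.3,3.6,12.7,3.7,0,0,2],[-0.3,3.6,12.7,3.7,0,0,2],[-0.3,3.6,12.7,3.7,0,0,2]]'; python3 look.py 10 side top>/dev/null; python3 go.py 0.516 0.1385 0.1475 65;python3 - <<'E'
from h import *
d=load('pics/side_10.npz'); crop(d,250,140,400,290,4,'pics/c10.png')
E
```

```text
clock: 12.12
position: [0.4993, 0.1358, 0.21]
ee_rot: [0.594, -0.382, 0.596, 0.382]
contact_force: [0.1, -0.6, -1.6]
width: 0.0229
t 12.225 pos [0.4997 0.1352 0.2104] jaw yaw 65.26 F [-0.8  0.4 -1.1] w 0.023 q6 [ 0.13  0.2   1.66 -0.    1.28 -1.01]
axes x [-0.001 -0.001 -1.   ] y [-0.908  0.418  0.001] z [ 0.418  0.908 -0.001]
shift cm, turn deg: [ 6.28 -1.35  0.99] [ 0.26 -0.06 -0.04]
```

View pics/c10.png

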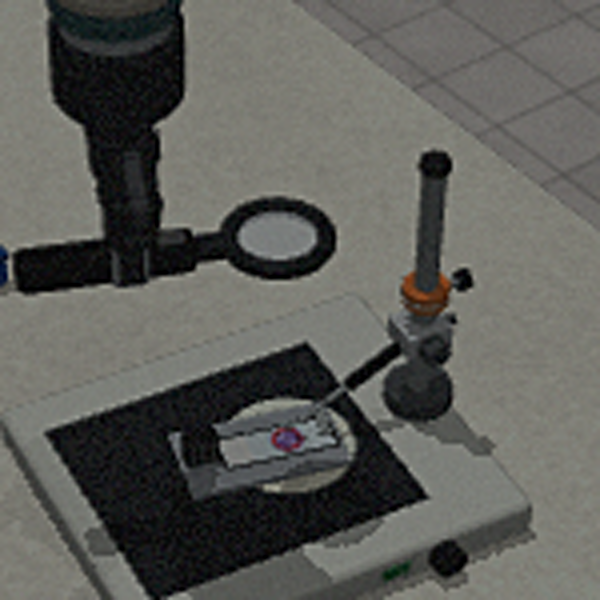

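View pics/top_10.png

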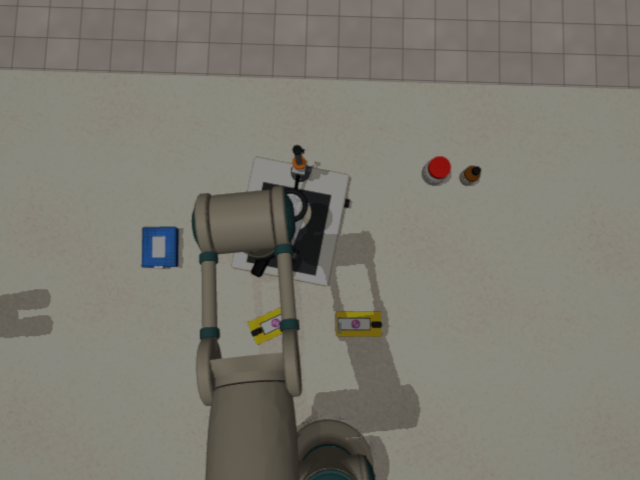

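The lens is clear of the pole and well seen in the side view at about (319,199). Lowering to TCP z = 0.1475 and measuring.

```bash
python3 -m crank '[[2,-0.5,0.4,0,0,0,2],[4,-1,0.8,0,0,0,2],[6.2,-1.35,1,0.3,0,0,2],[6.2,-1.35,1,0.3,0,0,2],[6.2,-1.35,1,0.3,0,0,2]]'; python3 look.py 11 side top>/dev/null; python3 go.py;python3 - <<'E'
from h import *
d=load('pics/side_11.npz'); crop(d,280,190,380,270,7,'pics/c11s.png')
d=load('pics/top_11.npz'); crop(d,230,160,340,280,5,'pics/c11t.png')
E
```

```text
clock: 12.85
position: [0.5169, 0.139, 0.1495]
ee_rot: [0.597, -0.38, 0.596, 0.38]
contact_force: [0.7, 0.7, -0.5]
width: 0.0229
t 12.95 pos [0.5172 0.1394 0.1499] jaw yaw 64.99 F [-0.4  0.2 -1.1] w 0.0228 q6 [ 0.13  0.28  1.72  0.    1.14 -1.  ]
axes x [ 0.002  0.    -1.   ] y [-0.906  0.423 -0.002] z [0.423 0.906 0.001]
```

View pics/c11s.png

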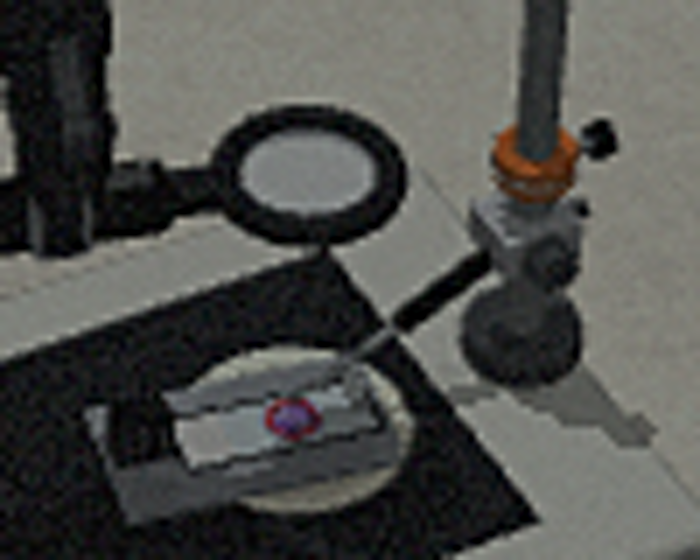

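View pics/c11t.png

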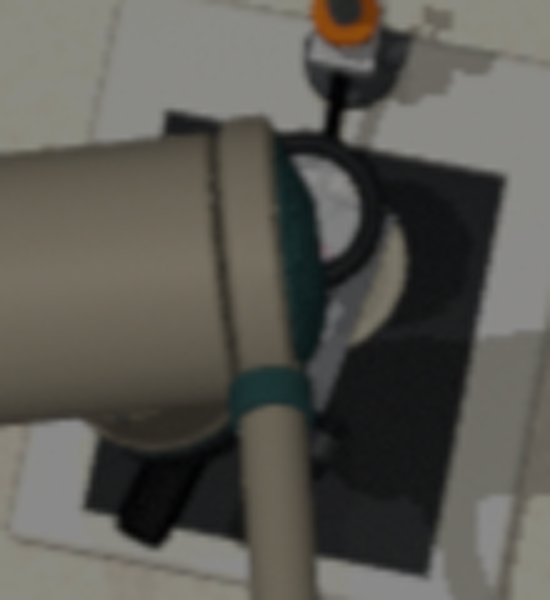

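```bash
cat > lens.py <<'E'
import sys
from m import *
from ring import ringpx
from rig import manip
tag=sys.argv[1]; zl=float(sys.argv[2])
s=load(f'pics/side_{tag}.npz'); t=load(f'pics/top_{tag}.npz')
u0,v0,u1,v1=290,190,365,270
# glass: bright region enclosed by rim; seed near prediction
tcp=manip.get_state()['position']
guess=proj(s,[.5985,.1041,zl]) if len(sys.argv)<4 else np.array(list(map(float,sys.argv[3].split(','))))
c=cv2.resize(s['color'],None,fx=4,fy=4,interpolation=cv2.INTER_CUBIC)
g=cv2.GaussianBlur(c.max(-1),(0,0),2)
m=(g>52).astype(np.uint8); n,l=cv2.connectedComponents(m,connectivity=4)
k=l[int(guess[1]*4),int(guess[0]*4)]; mm=(l==k).astype(np.uint8)
cs=max(cv2.findContours(mm,cv2.RETR_EXTERNAL,cv2.CHAIN_APPROX_NONE)[0],key=cv2.contourArea)
(cc,ax,an)=cv2.fitEllipse(cs); p=(np.array(cc)+.5)/4-.5
print('glass px',p.round(2),'axes px',np.array(ax)/4,'seed',guess,'area',mm.sum()/16)
L=at_z(s,*p,zl); rp,_=(np.array([321.37,249.25]),0); r=at_z(s,*rp,.0346)
print('side lens',L.round(4),'ring',r.round(4),'need',(r-L)[:2].round(4))
# depth plane of glass+rim
P=cloud(s); f=np.radians(an)
vv,uu=np.mgrid[:480,:640]; M=cv2.resize(cv2.dilate(mm,np.ones((25,25))),(640,480),interpolation=cv2.INTER_AREA)>0
Q=P[M]; Q=Q[(Q[:,2]>zl-.03)&(Q[:,2]<zl+.03)]
print('n',len(Q),'mean',Q.mean(0).round(4),'std z',Q[:,2].std().round(4))
A=np.c_[Q[:,:2]-Q[:,:2].mean(0),np.ones(len(Q))]; w=np.ones(len(Q))
for _ in range(5):
    x=np.linalg.lstsq(A*w[:,None],Q[:,2]*w,rcond=None)[0]; res=Q[:,2]-A@x; w=1/(1+(res/.003)**2)
print('plane slope deg',np.degrees(np.arctan(x[:2])).round(2),'z at centre',x[2].round(4))
E
python3 lens.py 11 0.1574 323.5,214.3
python3 - <<'E'
from m import *
# top: rim outer arc by hand + ring
t=load('pics/top_11.npz')
pts=np.array([(290,134),(320,133),(350,148),(372,172),(383,200),(380,230),(366,262),(345,283),(330,288)],float)
p=np.c_[230+pts[:,0]/5-.5,160+pts[:,1]/5-.5]
W=np.array([at_z(t,*q,.1574) for q in p])[:,:2]
from scipy.optimize import least_squares
r=least_squares(lambda x:np.hypot(*(W-x).T)-.036,[.6,.1],loss='soft_l1',f_scale=.001); print('top lens',r.x.round(4),'res mm',(r.fun*1e3).round(1),'ring',at_z(t,292.17,211.84,.0346).round(4))
E
```

```text
glass px [323.54 214.29] axes px [12.37764454 19.77048111] seed [323.5 214.3] area 197.875
side lens [0.6017 0.102  0.1574] ring [0.5987 0.1041 0.0346] need [-0.003   0.0021]
n 418 mean [0.5987 0.0984 0.161 ] std z 0.0028
plane slope deg [-1.34 -0.59] z at centre 0.1608
top lens [0.5996 0.1006] res mm [-0.9  0.3 -0.1  0.1  0.5 -0.5 -0.2  0.4 -0.6] ring [0.5973 0.1007 0.0346]
```

```bash
python3 - <<'E'
from m import *
ims=[load(f'pics/side_{i}.npz') for i in (0,1,2,3,4,5,6,7,8,9,10,11)]
s=ims[0]; im=np.mean([d['color'].astype(float) for d in ims],0)
print('pose same',[float(abs(d['eye']-s['eye']).max()) for d in ims][:3])
tip=at_z(s,320.8,247.4,.042); a=np.radians(-9.5); ax=tip[:2]+.1*np.array([np.cos(a),np.sin(a)])
u0,v0,u1,v1=340,170,375,235; S=9
out=[]
for zl in (None,.123,.126,.129):
    c=cv2.resize(np.clip(im[v0:v1,u0:u1]*1.7,0,255).astype(np.uint8),None,fx=S*0.75,fy=S,interpolation=cv2.INTER_NEAREST)
    def circ(z,r,col):
        th=np.linspace(0,2*np.pi,80); q=np.array([proj(s,[ax[0]+r*np.cos(x),ax[1]+r*np.sin(x),z]) for x in th])
        q=np.c_[(q[:,0]+.5-u0)*S*.75,(q[:,1]+.5-v0)*S]; cv2.polylines(c,[q.round().astype(np.int32)],True,col,1)
    if zl is not None:
        circ(zl+.007,.016,(0,255,0)); circ(zl,.016,(255,255,255)); circ(zl-.007,.016,(0,255,0)); circ(.232,.008,(255,0,255))
    out.append(c[:585])
o=np.hstack(out); print(o.shape); cv2.imwrite('pics/ov.png',o[:, :800])
o2=o; cv2.imwrite('pics/ov.png',cv2.resize(o,(800,int(o.shape[0]*800/o.shape[1]))))
# depth on averaged maps
z=np.median([d['z_map'] for d in ims],0); d=dict(s); d['z_map']=z; P=cloud(d)
for v in range(207,221): print(v,[f"{P[v,u,2]*1e3:.0f}" for u in range(350,364)],im[v,356].astype(int))
E
```

```text
pose same [0.0, 0.0, 0.0]
(585, 944, 3)
207 ['-0', '2', '1', '-0', '149', '150', '149', '150', '149', '148', '2', '0', '2', '1'] [50 51 48]
208 ['1', '-0', '132', '132', '145', '146', '146', '146', '144', '144', '1', '-0', '2', '128'] [50 51 50]
209 ['2', '131', '132', '131', '140', '143', '143', '143', '143', '139', '131', '132', '1', '128'] [49 51 49]
210 ['0', '132', '130', '134', '139', '139', '142', '139', '139', '136', '130', '132', '128', '126'] [50 51 48]
211 ['130', '132', '132', '131', '135', '137', '137', '137', '134', '131', '131', '132', '131', '125'] [54 52 48]
212 ['128', '132', '130', '132', '131', '132', '134', '133', '131', '133', '131', '132', '126', '3'] [54 50 39]
213 ['124', '130', '130', '132', '131', '132', '130', '133', '132', '132', '132', '131', '124', '3'] [21 46 87]
214 ['123', '128', '129', '131', '132', '132', '132', '131', '132', '131', '131', '129', '1', '2'] [ 38  80 148]
215 ['119', '125', '126', '128', '129', '130', '130', '131', '130', '128', '127', '126', '2', '2'] [16 36 69]
216 ['2', '121', '124', '125', '126', '127', '126', '128', '124', '124', '124', '121', '2', '2'] [33 50 73]
217 ['0', '101', '120', '120', '122', '123', '123', '123', '122', '122', '121', '-1', '1', '-1'] [49 61 74]
218 ['100', '101', '102', '110', '118', '119', '121', '118', '119', '102', '102', '-0', '97', '96'] [21 39 67]
219 ['102', '100', '102', '105', '107', '108', '109', '108', '106', '100', '100', '101', '97', '97'] [52 52 47]
220 ['102', '101', '101', '102', '104', '106', '106', '105', '103', '102', '101', '101', '93', '94'] [50 50 46]
```

View pics/ov.png

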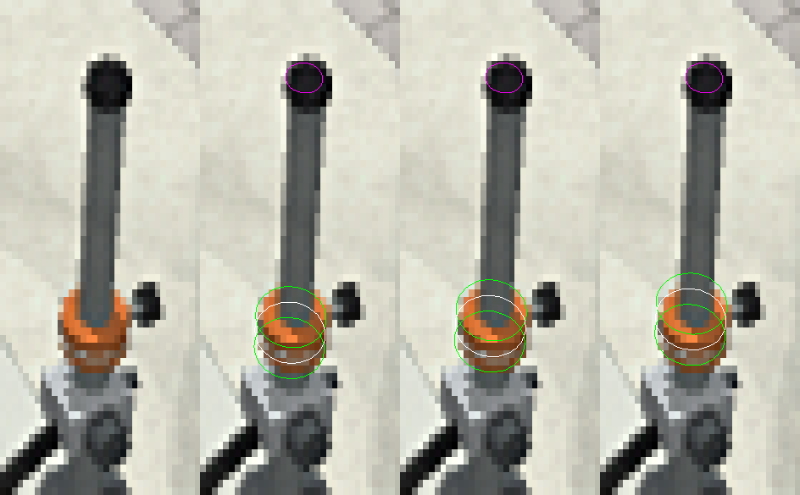

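The median depth puts the collar's top face at 0.1315. The clamp top reads 0.1015 against the known 0.101, so that bias is small. The line is then at about 0.1245, and the line's own rows read 0.123–0.127. Lens z equals TCP + 7.5 mm, so I go down 3.3 cm and shift 2.8 mm back.

```bash
python3 -m crank '[[1,0.1,0,0,0,0,2],[2.2,0.2,0,0,0,0,2],[3.0,0.28,0,0,0,0,2],[3.3,0.28,0,0,0,0,2],[3.3,0.28,0,0,0,0,2]]';python3 -m crank '[[0,0,0,0,0,0,2],[0,0,0,0,0,0,2],[0,0,0,0,0,0,2]]'; python3 look.py 12 side top>/dev/null; python3 go.py;python3 - <<'E'
from h import *
d=load('pics/side_12.npz'); crop(d,280,190,380,270,7,'pics/c12s.png')
d=load('pics/top_12.npz'); crop(d,230,160,340,280,5,'pics/c12t.png')
E
```

```text
clock: 13.58
position: [0.5139, 0.1409, 0.1154]
ee_rot: [0.596, -0.38, 0.596, 0.38]
contact_force: [-0.4, 0.6, -1.0]
width: 0.0231
clock: 13.95
position: [0.5142, 0.1409, 0.116]
ee_rot: [0.596, -0.38, 0.596, 0.38]
contact_force: [-0.3, 0.4, -0.9]
width: 0.0228
t 14.05 pos [0.5141 0.1409 0.1159] jaw yaw 65.03 F [ 0.1 -0.6 -1. ] w 0.0227 q6 [ 0.14  0.31  1.77  0.    1.06 -1.  ]
axes x [ 0.  0. -1.] y [-0.907  0.422 -0.   ] z [0.422 0.907 0.   ]
```

View pics/c12s.png

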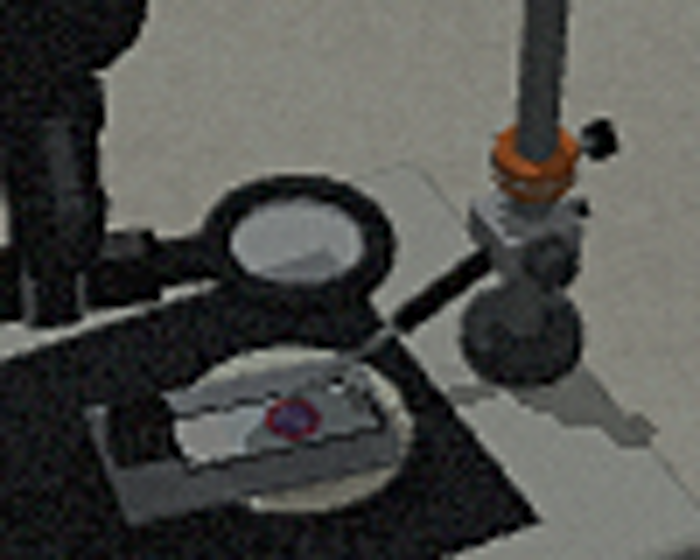

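View pics/c12t.png

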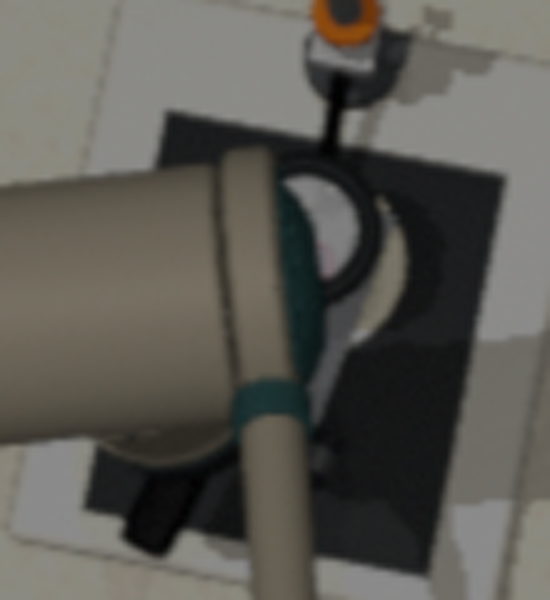

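```bash
python3 ring.py side_12; sed 's/g>52/g>58/' lens.py > lens2.py; for l in lens lens2; do python3 $l.py 12 0.1235 322.0,223.5; done
python3 - <<'E'
from m import *
from scipy.optimize import least_squares
t=load('pics/top_12.npz')
pts=np.array([(285,158),(310,153),(335,158),(358,173),(374,195),(382,222),(378,255),(362,284),(345,300),(328,308)],float)
p=np.c_[230+pts[:,0]/5-.5,160+pts[:,1]/5-.5]
W=np.array([at_z(t,*q,.1235) for q in p])[:,:2]
r=least_squares(lambda x:np.hypot(*(W-x).T)-.036,[.6,.1],loss='soft_l1',f_scale=.001); print('top lens',r.x.round(4),(r.fun*1e3).round(1))
P=cloud(t); 
# lens region depth per camera
for n,c in(('side',(.6,.104)),('top',(.5985,.101))):
    d=load(f'pics/{n}_12.npz'); P=cloud(d); rr=np.hypot(P[...,0]-c[0],P[...,1]-c[1]); 
    for lo,hi in((0,.02),(.026,.034)):
        m=(rr>lo)&(rr<hi)&(P[...,2]>.10)&(P[...,2]<.15); Q=P[m]; A=np.c_[Q[:,:2]-Q[:,:2].mean(0),np.ones(len(Q))]
        x=np.linalg.lstsq(A,Q[:,2],rcond=None)[0]; print(n,lo,hi,len(Q),'med z',np.median(Q[:,2]).round(4),'slope',np.degrees(np.arctan(x[:2])).round(2))
E
```

```text
side_12 px [321.44 249.47] [6.1 7.9] ring [0.5983 0.1033 0.0346] tip [0.5971 0.1046 0.042 ] need [-0.0013  0.0013]
glass px [322.04 224.11] axes px [12.2701273  19.39783096] seed [322.  223.5] area 192.3125
side lens [0.5996 0.1046 0.1235] ring [0.5987 0.1041 0.0346] need [-0.001  -0.0005]
n 407 mean [0.5965 0.1007 0.1276] std z 0.0026
plane slope deg [-0.65  0.57] z at centre 0.1273
glass px [322.02 224.09] axes px [11.98174381 19.23879433] seed [322.  223.5] area 186.3125
side lens [0.5997 0.1047 0.1235] ring [0.5987 0.1041 0.0346] need [-0.001  -0.0006]
n 401 mean [0.5967 0.1011 0.1276] std z 0.0026
plane slope deg [-0.74  0.24] z at centre 0.1274
top lens [0.597  0.1013] [-1.5 -0.   0.5  0.5  0.1 -0.1 -0.6 -0.4  0.2  0.2]
side 0 0.02 131 med z 0.126 slope [-0.09  0.66]
side 0.026 0.034 124 med z 0.1293 slope [0.34 1.37]
top 0 0.02 86 med z 0.1245 slope [-2.23  3.2 ]
top 0.026 0.034 147 med z 0.1282 slope [-0.16 -0.89]
```

The lens is within about 1 mm of the ring in both views and level. Its rim top implies 0.123, so I'm raising it 1 mm and settling.

```bash
python3 -m crank '[[-0.1,0,0,0,0,0,2],[-0.1,0,0,0,0,0,2],[-0.1,0,0,0,0,0,2],[-0.1,0,0,0,0,0,2],[-0.1,0,0,0,0,0,2]]'; python3 look.py 13 side top>/dev/null; python3 go.py; python3 lens.py 13 0.1245 322.0,223.5; python3 ring.py side_13
```

```text
clock: 14.68
position: [0.514, 0.1409, 0.1168]
ee_rot: [0.596, -0.38, 0.596, 0.38]
contact_force: [0.1, 0.3, -0.7]
width: 0.023
t 14.775 pos [0.514  0.1409 0.1168] jaw yaw 65.02 F [-1.4  0.3 -0.7] w 0.0229 q6 [ 0.14  0.3   1.77  0.    1.07 -1.  ]
axes x [-0.  0. -1.] y [-0.906  0.422  0.   ] z [0.422 0.906 0.   ]
glass px [321.96 223.94] axes px [12.21838951 19.40984154] seed [322.  223.5] area 191.8125
side lens [0.5992 0.1044 0.1245] ring [0.5987 0.1041 0.0346] need [-0.0005 -0.0003]
n 410 mean [0.5963 0.1009 0.1284] std z 0.0027
plane slope deg [-0.2  -0.24] z at centre 0.1283
side_13 px [321.39 249.41] [6.2 8. ] ring [0.5983 0.1036 0.0346] tip [0.5971 0.1046 0.042 ] need [-0.0013  0.001 ]
```

View pics/side_13.png

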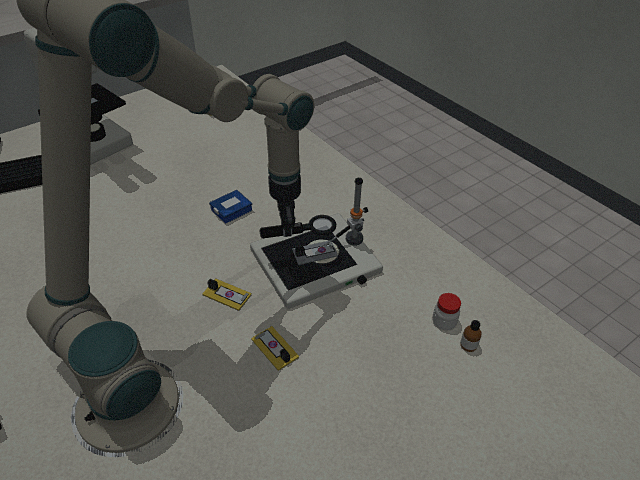

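The lens is held level at (322,224). The collar, needle, jar, bottle and box are all where they were. Handing in.

```bash
python3 -c "
from rig import manip
print(manip.sign_off())"
```

```text
the job is handed in; nothing more can be done
None
```

The job is handed in, and my last checks showed both parts done as asked. I slid the grey carrier, flat on the base, until the ring was under the needle tip and let it go. Then I picked up the magnifier, and it is still held level over the ring. The clock stood at about 15 s of the 64 s allowed.

- **Ring under the tip:** the top camera put it 0.6 mm off after release. The side camera disagreed slightly, at about 1.6 mm, which is within its 2 mm calibration.
- **Lens over the ring:** the side camera showed it about 0.6 mm off at the end. The top camera showed about 0.7 mm just before the last 1 mm raise. The lens was level to about 0.3°.
- **Focal height:** the lens is at about z = 0.1243 m. I measured the white line at about 0.1245 m, but the readings ranged from 0.123 to 0.127 m, so this is the least certain figure.
- **Left alone:** the collar, needle, jar, bottle and slide box looked unmoved in the final side picture. I saw no contact with the needle.

The first slide stopped about 5 mm short because of drag, and I corrected it before releasing. I also turned the gripper the wrong way by 1.5° above the magnifier and corrected that before gripping.

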